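# Put two carvings into the curing cabinets through their ports

### The arm

A 6-joint arm with a two-finger parallel gripper is mounted at the origin on the work surface. World frame = base frame: x ahead of the robot, y to its left, z up, the work surface at z = 0. Lengths are in mm, angles in rad, forces in N, time in s.
With the tool pointing down it reaches from about 350 to 800 mm from the base axis. Payload 7.3 kg.
Tool frame: the origin (TCP) lies midway between the tips of the shut fingers; the grasp point (between the pads) lies 19 mm behind it; z points along the fingers, y is the line along which they close (so a half turn about z gives the same grasp; the last joint's range is limited). The gripper opens to 85 mm and grips with 20 to 120 N. Pads are 22 mm wide; open, the fingers measure 114 mm over their backs; the gripper's body (76 mm by 85 mm) begins 54 mm behind the grasp point. The pads swing forward as they close: fully open they stand 13 mm farther back than shut.
Start: joints at [1.067, 0.342, 1.524, -0, 1.275, -0.146], TCP at [183.849, 491.776, 231.322] pointing down, gripper open.
Joint ranges: [-2.53, 2.53], [-0.77, 2.02], [0.04, 2.7], [-1, 4.14], [0.28, 2.66], [-3.11, 3.11]. Speed limits (rad/s): [2.57, 2.57, 3.14, 3.14, 3.14, 3.14].

### API

Orientations are given as a unit quaternion [w, x, y, z].
In Python, from station import bot gives the robot as it stands.
- The arm moves only by the tool steer_hand, called after ">>>" by a JSON object that holds its "op" and its "data", one argument or row to a line. Schema: {"type":"object","properties":{"segments":{"type":"array","items":{"type":"array","prefixItems":[{"type":"number"},{"type":"array","items":{"type":"number"},"minItems":3,"maxItems":3},{"type":"array","items":{"type":"number"},"minItems":3,"maxItems":3}],"minItems":3,"maxItems":3},"minItems":1,"maxItems":20},"force":{"type":"number"},"only":{"type":"string"},"quiet":{"type":"boolean"},"lines":{"type":"string"}},"required":["segments"],"additionalProperties":false}. segments is a list of rows, 1 to 20 of them, each written [opening, [dx, dy, dz], [rx, ry, rz]]: the opening from 0.0 (shut) to 1.0 (fully open), then dx, dy, dz in mm, then a rotation vector rx, ry, rz in rad; each row is the pose to reach, as a shift and turn from the pose commanded when the call began, along the tool's axes at that moment; what a row does not reach only later rows make up. A row lasts 1/8 s, in which the tool goes at most 62.5 mm and 0.188 rad, less where a joint would pass 70% of its speed; a pose out of reach is approached as far as the arm can. The fingers move at their own pace and stop on an object; force is the grip in N (left out, the last holds). Time passes only in rows, so rows that do not move let the fingers close. The tool returns the time, the measured TCP pose, the force, the opening and the grip force at its end. only (a regular expression) keeps the lines of the reply that match it, lines (a string "A,B") keeps lines A to B, and quiet returns only ok. Input that does not fit is refused with a message, and nothing moves.
- bot.get_state(): the state, without advancing time (a new reading comes with each control period).
- bot.grab_frame(name): name is "scene" or "top" or "wrist"; returns a dict with "frame" (420x560x3 uint8, red, green, blue), "K" (3x3 intrinsics, pixels), "dist_coeffs" ([k1, k2, p1, p2, k3] as OpenCV has them; the pictures are not rectified), "view" (4x4, takes a point from world to camera coordinates); the wrist camera has in their place "T_tool_cam" (4x4, takes a point from camera to tool coordinates, whose origin is the TCP and whose axes are the flange's). Camera axes: x right, y down, z forward; pixel columns grow to the right and rows downward; lengths in mm; the calibration is good to about 2 mm. A picture is of the moment at which its call begins: read the wrist's pose just before it. There is no depth.
- bot.finish_job(): hands the job in; it is judged then, once.
The state is a dict: "time": time; "qpos": joint angles; "joint_velocities": joint speeds; "joint_torque": joint torques, N m; "tool_pos": TCP position; "ee_rot": TCP orientation; "force": force on the tool from outside, world axes, zero at the start; "ft_torque": the same for the moment, N m; "opening": opening from 0.0 (shut) to 1.0 (fully open); "finger_force": force on a finger pad.
Only numpy, scipy, OpenCV 4.12 (cv2) and the standard library are available. Lean on these libraries where they do the work, as an engineer would, in place of code of your own. Each camera call takes 0.05 s, during which the arm holds its last target. There are 200 camera calls.

### The job

Put the two finished carvings away to cure: pass the turned finial, foot first, through the round port and the scroll bracket, foot first, through the rectangular port, and lay each squarely on the sloping rack inside, wholly behind the front panel, the bracket with its scrolls facing up and its flat back on the rack. Nothing, neither carving nor gripper, may touch a port's rim or the sloping front panel around it; lay the carvings down gently without dropping them, and leave the tools, the jar and the wooden block as they are.

Things in the scene. Friction and masses are not known exactly. Their poses are not given: they have to be found in the camera images.
- finial: turned wooden finial, round, 140 mm tall, standing on its foot. Origin: centre of the underside, z up its axis. Foot 60 mm across (z 0 to 20), waist 38 mm (z 30 to 45), bulge 60 mm (z 56 to 72), then a plain neck 34 mm across from z 90 to the top at 140. 0.13 to 0.26 kg, centre of mass near z 55. Finial, bracket, mallet and jar swap places at random
- finial_top (a point): centre of the finial's top end, 140 mm above its underside
- bracket: wooden scroll bracket, 140 mm tall, standing on its foot. Origin: at the underside, mid-width, 30 mm in front of the flat back; z up, y across, x out of the scroll face. Body 40 mm wide (y), 95 tall, back at x -30, front at x 14; two cross scrolls reach x 30 (z 72) and x 25 (z 30). On top a tang 30 wide (y) by 36 mm (x -18 to 18), z 95 to 140. 0.15 to 0.28 kg, centre of mass x -5, z 63
- bracket_top (a point): centre of the top end of the bracket's tang, 140 mm above its underside
- bracket_face (a point): tip of the bracket's large scroll: x = 30, z = 72 mm in the bracket's frame
- round_port: sloping plywood front panel with the round port, 120 mm in diameter, edged by a black seal 2 mm proud. Origin: port centre on the panel's outer face, 170 mm above the table; z out of the port, normal to the panel, leaning 40 degrees from vertical towards the parts (roughly +y, the robot's left); x up the slope, y across. Panel 152 (x) by 176 (y) by 8 mm (z 0 to -8)
- round_rack (a point): centre of the round-port cabinet's foot stop, in port frame x = y = 0, z = -162 mm; same axes as the port. From it a V cradle (faces at 45 degrees) runs straight up towards the port to port frame z = -67; the finial lying in it has its axis on x = y = 0, its foot on the stop or short of it. Between cradle and panel (z -67 to -8) is free room for the fingers
- square_port: sloping front panel of the other cabinet, alike but with a rectangular port, 84 mm (x, up the slope) by 122 mm (y, across), black seal 2 mm proud. Same axes, height, tilt and panel size as the round one: origin at the port's centre on the outer face, z out of the port, x up the slope, y across
- square_rack (a point): centre of that cabinet's foot stop, in port frame x = y = 0, z = -162 mm; same axes. A flat rack in the plane x = -30 runs from it up to z = -67, with side rails 52 mm apart (y -26 to 26) up to x = -14, z -162 to -77. The bracket lying on it, back down, has its frame parallel to the port's, origin on x = y = 0. Free finger room from z -67 to -8
- round_cabinet: the fixed cabinet with the round port: 176 mm wide, 230 deep, 220 high, plywood front and floor, clear sides, back and roof. Origin under its middle, x to the back (its front faces roughly +y); the port's centre is at x -70, z 170 mm. The two cabinets swap places at random
- square_cabinet: the fixed cabinet with the rectangular port, otherwise the same
- mallet: carver's mallet standing on its head: head 84 mm across up to 98 mm high, handle 34 mm across up to 190 mm. Leave alone
- wax_jar: amber jar with steel cap, 68 mm across, 75 mm high. Leave alone
- gouge_a: carving gouge lying on the table, about 225 mm long, 26 mm thick; origin where blade and handle meet, x towards the blade. Leave alone
- gouge_b: second gouge, about 210 mm long, same form. Leave alone
- brush: flat brush, 190 mm long, lying along its x. Leave alone
- hold_block: wooden hold-down block 56 x 40 x 32 mm. Leave alone

How it is judged (in metres and radians):
At the end, for the whole second after the job is handed in: Finial behind the round port, bracket behind the rectangular one: foot and top within 15 mm of the rack axis (port frame x = y = 0), top 8 mm or more behind the panel's outer face, foot lowest (z below -120 mm), bracket scroll tip at port frame x > 22 mm, both at rest (x of finial in the frame of round_port between -0.015 and 0.015 m and y of finial in the frame of round_port between -0.015 and 0.015 m and x of finial_top in the frame of round_port between -0.015 and 0.015 m and y of finial_top in the frame of round_port between -0.015 and 0.015 m and z of finial in the frame of round_port below -0.12 m and z of finial_top in the frame of round_port below -0.008 m and linear speed of each of finial, bracket below 0.02 m/s and x of bracket in the frame of square_port between -0.015 and 0.015 m and y of bracket in the frame of square_port between -0.015 and 0.015 m and x of bracket_top in the frame of square_port between -0.015 and 0.015 m and y of bracket_top in the frame of square_port between -0.015 and 0.015 m and z of bracket in the frame of square_port below -0.12 m and z of bracket_top in the frame of square_port below -0.008 m and x of bracket_face in the frame of square_port above 0.022 m); the robot touches nothing.
It fails at once if a port's rim or the sloping front panel is touched (contact force between any of round_port, square_port and anything else above 0.3 N).
It fails at once if a carving is dropped or thrown in: faster than 0.5 m/s inside the cabinet ((z of finial in the frame of round_port below -0.03 m and x of finial in the frame of round_port between -0.06 and 0.06 m and y of finial in the frame of round_port between -0.06 and 0.06 m and linear speed of finial above 0.5 m/s) or (z of bracket in the frame of square_port below -0.03 m and x of bracket in the frame of square_port between -0.06 and 0.06 m and y of bracket in the frame of square_port between -0.06 and 0.06 m and linear speed of bracket above 0.5 m/s)).
It fails at once if a tool, the block or the jar is displaced by more than 25 mm or the mallet or jar is tipped (distance of any of mallet, wax_jar, gouge_a, gouge_b, brush, hold_block from where it was at the start of the episode above 0.025 m or angle between any of mallet, wax_jar's own z axis and vertical above 0.3 rad).
It also fails if it takes over 64 s, if anything falls off the work surface, if the arm or the gripper's body presses on something with over 40 N, if the wrist force passes 120 N, or if a joint passes its speed limit or range.

## Working session

There is one attempt and no reset: what is moved stays moved. The work goes in short steps, Python scripts to look and compute and a tool call to move; the robot and the scene stay as the last step left them, time stands still between calls to the robot, and variables do not carry over. Pictures are saved under pics/ and viewed, at most 10 in all, crops included, and the job is handed in when it is done.

```bash
ls; mkdir -p pics; python3 - <<'E'
from station import bot
import cv2, json, numpy as np
s=bot.get_state(); print({k:np.round(v,3).tolist() for k,v in s.items()})
for n in ("scene","top"):
    f=bot.grab_frame(n); cv2.imwrite(f"pics/{n}0.png",f["frame"][:,:,::-1])
    np.savez(f"{n}.npz",K=f["K"],d=f["dist_coeffs"],v=f["view"]); print(n,f["K"],f["dist_coeffs"],f["view"])
E
```

```text
pics
station.py
{'time': 0.0, 'qpos': [1.067, 0.343, 1.525, 0.0, 1.275, -0.146], 'joint_velocities': [-0.002, 0.001, 0.001, 0.001, 0.001, -0.0], 'joint_torque': [-0.001, -43.367, -24.601, -0.0, 0.008, 0.0], 'tool_pos': [183.633, 491.409, 230.646], 'ee_rot': [-0.0, 0.178, 0.984, -0.001], 'force': [-0.25, -0.497, -0.216], 'ft_torque': [-0.013, -0.014, -0.017], 'finger_force': 0.0, 'opening': 0.999}
scene [[423.00150093   0.         278.60962849]
 [  0.         423.00150093 211.82224532]
 [  0.           0.           1.        ]] [0.01371697 0.         0.         0.         0.        ] [[-3.95038318e-01  9.18655117e-01 -4.18367902e-03  1.62926010e+02]
 [ 6.70405846e-01  2.85167023e-01 -6.85007861e-01 -2.98619530e+02]
 [-6.28092930e-01 -2.73409116e-01 -7.28523662e-01  1.52501613e+03]
 [ 0.00000000e+00  0.00000000e+00  0.00000000e+00  1.00000000e+00]]
top [[466.69880677   0.         274.56880406]
 [  0.         466.69880677 209.55744185]
 [  0.           0.           1.        ]] [-0.13952275  0.          0.          0.          0.        ] [[-2.41886413e-02 -9.99707402e-01 -1.43836801e-04  7.16455453e+01]
 [-9.73835395e-01  2.35951699e-02 -2.26026305e-01  5.59260036e+02]
 [ 2.25963564e-01 -5.32719586e-03 -9.74121188e-01  1.08709218e+03]
 [ 0.00000000e+00  0.00000000e+00  0.00000000e+00  1.00000000e+00]]
```

View pics/scene0.png

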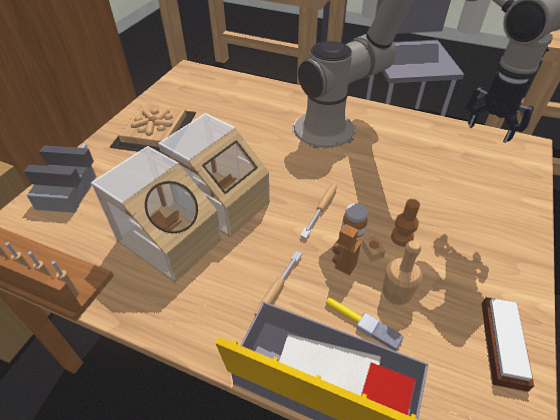

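View pics/top0.png

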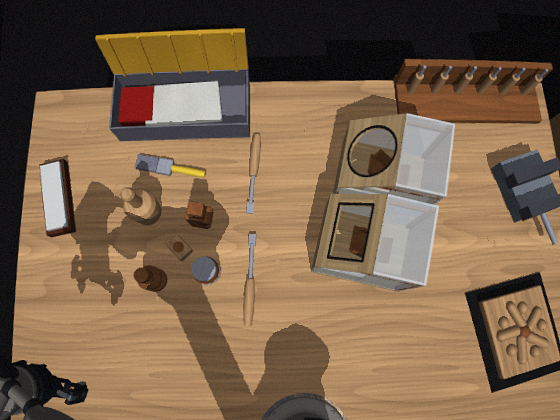

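The top view shows the round cabinet at about (395,150) and the rectangular one at (375,240). The finial is at (150,278), the bracket at (200,213), the mallet at (140,205) and the jar at (204,268). I'll enlarge these areas.

```bash
python3 - <<'E'
import cv2, numpy as np
t=cv2.imread("pics/top0.png"); s=cv2.imread("pics/scene0.png")
def c(im,x,y,w,h,k):
    o=cv2.resize(im[y:y+h,x:x+w],None,fx=k,fy=k,interpolation=cv2.INTER_CUBIC)
    for g in range(0,w,10):
        cv2.line(o,(g*k,0),(g*k,5 if (x+g)%50 else 14),(255,255,255),1)
        if (x+g)%20==0: cv2.putText(o,str(x+g),(g*k,22),0,.4,(255,255,255),1)
    for g in range(0,h,10):
        cv2.line(o,(0,g*k),(5,g*k),(255,255,255),1)
        if (y+g)%20==0: cv2.putText(o,str(y+g),(6,g*k+4),0,.4,(255,255,255),1)
    return o
cv2.imwrite("pics/obj.png",np.hstack([c(t,130,190,80,110,5),c(s,330,190,80,110,5)]))
cv2.imwrite("pics/cabs.png",np.hstack([c(t,310,105,130,190,3),np.zeros((570,5,3),np.uint8),c(s,142,120,128,190,3)]))
E
```

```text
(no output)
```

View pics/obj.png

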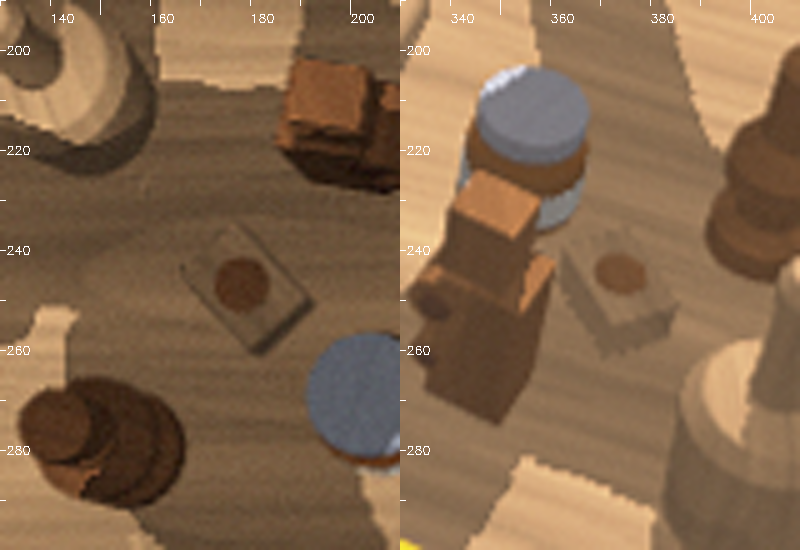

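View pics/cabs.png

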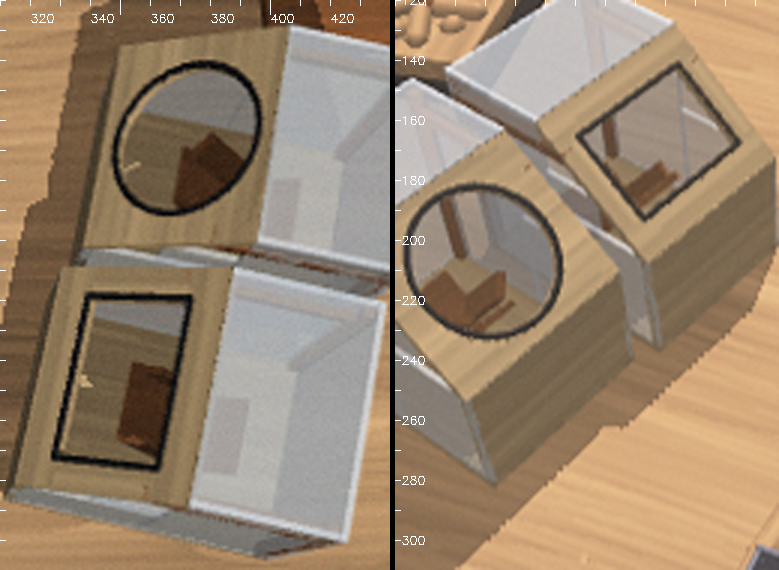

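The crops show the finial's top centre at about (141,275) in the top view. The bracket's scrolls face image right (-y), and both ports' corners are clear. Next I'll fit the poses.

```bash
cat > h.py <<'E'
import numpy as np, cv2
from scipy.optimize import least_squares
from scipy.spatial.transform import Rotation as R
C={n:np.load(f"{n}.npz") for n in ("top","scene")}
def proj(n,P):
    c=C[n]; return cv2.projectPoints(np.asarray(P,float),cv2.Rodrigues(c["v"][:3,:3])[0],c["v"][:3,3],c["K"],c["d"])[0][:,0]
def back(n,uv,z):
    c=C[n]; q=cv2.undistortPoints(np.array([[uv]],float),c["K"],c["d"])[0,0]
    r=c["v"][:3,:3].T; d=r@[q[0],q[1],1]; o=-r@c["v"][:3,3]; return o+d*(z-o[2])/d[2]
a=np.radians(40)
def portR(yaw): # yaw 0: front faces world +y ; columns x,y,z
    f=np.array([-np.sin(yaw),np.cos(yaw),0]); u=np.array([0,0,1.])
    z=f*np.sin(a)+u*np.cos(a); x=-f*np.cos(a)+u*np.sin(a); return np.c_[x,np.cross(z,x),z]
E
python3 - <<'E'
from h import *
tc=lambda p:np.array(p)/3+[310-.33,105-.33]
sc=lambda p:(np.array(p)-[395,0])/3+[142-.33,120-.33]
to=lambda p:np.array(p)/5+[130-.4,190-.4]
so=lambda p:(np.array(p)-[400,0])/5+[330-.4,190-.4]
sg=np.array([[1,1],[1,-1],[-1,-1],[-1,1]])
def fit(fn,p0,nm):
    r=least_squares(fn,p0,loss='soft_l1'); print(nm,np.round(r.x,3)); print(np.round(fn(r.x),1).tolist())
# square
pt=tc([(192,297),(158,468),(53,459),(87,297)]); ps=sc([(580,133),(680,65),(740,143),(645,217)])
ct=tc([(233,267),(190,507),(8,488),(63,265)]); cs=sc([(540,122),(675,28),(775,165),(640,258)])
def fs(p):
    M=portR(p[2]); o=np.array([p[0],p[1],170])
    P=o+(np.c_[sg*([42+p[3],61+p[3]]),np.full(4,2.)])@M.T; Q=o+(np.c_[sg*[76,88],np.zeros(4)])@M.T
    return np.r_[proj("top",P)-pt,proj("scene",P)-ps,proj("top",Q)-ct,proj("scene",Q)-cs].ravel()
fit(fs,[400,-200,0,2],"square")
rt=tc([(114,152),(120,120),(145,85),(200,62),(250,80),(262,115),(250,165),(220,200),(172,214),(130,195)])
rs=sc([(404,258),(430,197),(480,183),(530,200),(562,265),(545,315),(498,338),(450,325),(420,300)])
ct2=tc([(290,25),(250,255),(83,248),(120,45)]); cs2=sc([(500,130),(620,270),(470,400)])
def plane(n,uv,M,o):
    b0=back(n,uv,0);b1=back(n,uv,100);d=b1-b0;t=((o-b0)@M[:,2])/(d@M[:,2]);return (b0+t*d-o)@M
def fr(p):
    M=portR(p[2]); o=np.array([p[0],p[1],170]); o2=o+2*M[:,2]
    Q=o+(np.c_[sg*[76,88],np.zeros(4)])@M.T
    rr=[.4*(np.hypot(*plane(n,u,M,o2)[:2])-60-p[3]) for n,l in (("top",rt),("scene",rs)) for u in l]
    return np.r_[rr,(proj("top",Q)-ct2).ravel(),(proj("scene",Q[1:])-cs2).ravel()]
fit(fr,[600,-200,0,2],"round")
bt=to([(371,67),(365,128),(285,118),(292,57)]); bs=so([(455,212),(480,170),(540,192),(520,240)])
def fb(p):
    f=R.from_euler('z',-np.pi/2+p[2]).as_matrix(); P=[p[0],p[1],0]+np.c_[sg*[18,15],np.full(4,140.)]@f.T
    return np.r_[proj("top",P)-bt,proj("scene",P)-bs].ravel()
fit(fb,[500,100,0],"bracket")
print("finial top",back("top",to((55,426)),140))
for n,uv,z in (("mallet",(-0,0),0),):pass
print("jar",back("top",(204,268),75),"mallet",back("top",(135,196),190),"block",back("top",to((248,288)),32))
F=back("top",to((55,426)),140)
print("finial foot top in top view",proj("top",[[F[0],F[1],0]])," scene top",proj("scene",[F]),proj("scene",[[F[0],F[1],0]]))
E
```

```text
square [ 4.83182e+02 -1.08108e+02 -2.60000e-01  2.93800e+00]
[-0.7, 0.3, -0.6, 0.1, -0.1, -0.8, 0.1, -0.5, -0.3, 0.6, -0.1, -0.8, 0.1, -0.5, -0.1, 0.4, 0.7, 0.4, -0.2, 0.0, 2.0, -1.3, -0.3, 0.6, -1.8, -0.4, 0.1, -1.6, 0.4, -3.2, 2.4, 1.5]
round [ 6.70851e+02 -1.69709e+02 -2.31000e-01  4.85000e+00]
[-0.7, 0.2, 0.5, -0.3, 0.5, 0.2, 0.4, 0.8, -0.6, -1.4, 0.2, 0.3, -0.3, 0.2, -0.4, 0.1, 0.3, -0.6, -0.1, 0.1, -0.0, 3.0, -4.0, 0.4, -0.2, 0.2, 0.5, 1.0, -0.6, -0.1, -0.5, -1.1, 0.1]
bracket [ 5.50975e+02  2.42558e+02 -1.09000e-01]
[-0.5, -0.5, -0.8, -0.1, -0.2, 0.6, 0.0, 0.3, -1.3, -0.4, -1.3, -0.2, 0.6, 0.9, -0.3, -0.3]
finial top [399.26335458 364.75754935 140.        ]
jar [419.25241855 229.94638952  75.        ] mallet [570.23770195 369.6590543  190.        ] block [477.19459376 299.3017451   32.        ]
finial foot top in top view [[155.8925514  279.76411128]]  scene top [[412.77327957 202.80355683]] [[401.31212152 238.16860949]]
```

```bash
cat >> h.py <<'E'
PZ=170
def rel(pos,Rt,s):
    q=s["ee_rot"]; Rc=R.from_quat([q[1],q[2],q[3],q[0]]); 
    d=Rc.inv().apply(np.array(pos)-s["tool_pos"]); rv=(Rc.inv()*Rt).as_rotvec()
    print("d",np.round(d,1),"rv",np.round(rv,3),"|d|",round(np.linalg.norm(d)),"|rv|",round(np.linalg.norm(rv),2),"t",s["time"])
def down(ang): # tool z down, tool y at angle ang
    y=np.array([np.cos(ang),np.sin(ang),0]);z=np.array([0,0,-1.]);return R.from_matrix(np.c_[np.cross(y,z),y,z])
E
cat > refine.py <<'E'
from h import *
from scipy.optimize import minimize
I={n:cv2.GaussianBlur(cv2.cvtColor(cv2.imread(f"pics/{n}0.png"),6).astype(np.float32),(0,0),0.7) for n in C}
t=np.linspace(0,2*np.pi,240,endpoint=False); u=np.linspace(-1,1,60)
ring=lambda e:np.c_[np.cos(t),np.sin(t)]*(60+e)
rect=lambda e:np.r_[np.c_[u*0+42+e,u*(61+e)],np.c_[u*0-42-e,u*(61+e)],np.c_[u*(42+e),u*0+61+e],np.c_[u*(42+e),u*0-61-e]]
def cost(p,sh,views=C):
    M=portR(p[2]/1000); P=[p[0],p[1],170]+np.c_[sh(p[3]),np.full(240,2.)]@M.T
    return sum(cv2.remap(I[n],*[proj(n,P)[:,k].astype(np.float32) for k in (0,1)],1).mean() for n in views)
for nm,p,sh in (("round",[671,-170,-231,3],ring),("square",[483,-108,-260,2],rect)):
    for v in (["top","scene"],["top"],["scene"]):
        r=minimize(cost,p,args=(sh,v),method="Nelder-Mead",options=dict(initial_simplex=np.array(p)+np.vstack([np.zeros(4),np.diag([4,4,25,1.5])]),maxiter=600))
        print(nm,v,np.round(r.x,1),round(r.fun,1))
E
python3 refine.py; python3 - <<'E'
from h import *; from station import bot
rel([399,365,165],down(.74),bot.get_state())
E
```

```text
round ['top', 'scene'] [ 671.8 -169.7 -241.2    2.1] 109.7
round ['top'] [ 671.3 -169.5 -248.     2.2] 36.7
round ['scene'] [ 672.8 -169.5 -213.8    2.3] 70.6
square ['top', 'scene'] [ 483.8 -108.5 -258.1    2.5] 116.3
square ['top'] [ 483.3 -108.2 -262.     2.6] 34.3
square ['scene'] [ 484.8 -108.7 -250.1    2.4] 79.5
d [-246.   -42.9   65.7] rv [-0.001  0.     0.473] |d| 258 |rv| 0.47 t 0.1
```

>>> {"op": "steer_hand", "data": {
  "segments": [
    [1, [-50, -9, 13], [0, 0, 0.1]],
    [1, [-100, -18, 26], [0, 0, 0.2]],
    [1, [-150, -27, 40], [0, 0, 0.3]],
    [1, [-200, -36, 54], [0, 0, 0.4]],
    [1, [-246, -43, 65.7], [0, 0, 0.473]],
    [1, [-246, -43, 65.7], [0, 0, 0.473]],
    [1, [-246, -43, 65.7], [0, 0, 0.473]]
  ],
  "force": 40
}}

```text
time: 0.98
tool_pos: [398.7, 365.4, 165.4]
ee_rot: [-0.0, 0.403, 0.915, -0.0]
force: [-1.6, -0.2, 0.2]
opening: 1.001
finger_force: 0.0
```

```bash
python3 - <<'E'
from h import *; from station import bot
s=bot.get_state(); f=bot.grab_frame("wrist"); print(np.round(s["qpos"],2),f["T_tool_cam"],f["K"],f["dist_coeffs"])
cv2.imwrite("pics/w1.png",f["frame"][:,:,::-1]); np.savez("wrist.npz",K=f["K"],d=f["dist_coeffs"],T=f["T_tool_cam"])
E
```

```text
[ 0.6   0.43  1.58  0.    1.13 -0.14] [[ 7.69938574e-04 -9.50901801e-01 -3.09491798e-01  7.98350151e+01]
 [ 9.99999703e-01  7.20637313e-04  2.73619617e-04  3.57814449e-01]
 [-3.71540488e-05 -3.09491916e-01  9.50902073e-01 -1.42570901e+02]
 [ 0.00000000e+00  0.00000000e+00  0.00000000e+00  1.00000000e+00]] [[317.45293825   0.         276.59644718]
 [  0.         317.45293825 206.60576991]
 [  0.           0.           1.        ]] [-0.04253977  0.          0.          0.          0.        ]
```

View pics/w1.png

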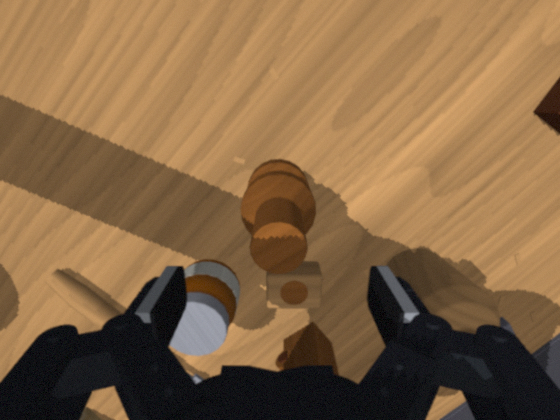

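The wrist view shows the finial's top centre at about (278,247), roughly centred between the fingers in y. I'll convert that to an offset.

```bash
cat >> h.py <<'E'
def wback(uv,s,z):
    w=np.load("wrist.npz"); q=cv2.undistortPoints(np.array([[uv]],float),w["K"],w["d"])[0,0]
    T=w["T"]; e=s["ee_rot"]; Rc=R.from_quat([e[1],e[2],e[3],e[0]])
    d=Rc.apply(T[:3,:3]@[q[0],q[1],1]); o=Rc.apply(T[:3,3])+s["tool_pos"]; return o+d*(z-o[2])/d[2]
E
python3 - <<'E'
from h import *; from station import bot
s=bot.get_state(); print(wback((278,247),s,140), wback((278,237),s,140))
rel([399.5,365.5,103],down(.74),s)
E
```

```text
[399.0786157 366.9093848 140.       ] [394.8009095  371.56322563 140.        ]
d [-1.   0.6 62.7] rv [-0.    -0.     0.001] |d| 63 |rv| 0.0 t 1.025
```

>>> {"op": "steer_hand", "data": {
  "segments": [
    [1, [0, 1, 20], [0, 0, 0]],
    [1, [0, 1, 45], [0, 0, 0]],
    [1, [0, 1, 62.5], [0, 0, 0]],
    [1, [0, 1, 62.5], [0, 0, 0]],
    [0, [0, 1, 62.5], [0, 0, 0]],
    [0, [0, 1, 62.5], [0, 0, 0]],
    [0, [0, 1, 62.5], [0, 0, 0]],
    [0, [0, 1, 62.5], [0, 0, 0]],
    [0, [0, 1, 62.5], [0, 0, 0]],
    [0, [0, 1, 62.5], [0, 0, 0]],
    [0, [0, 1, 55], [0, 0, 0]],
    [0, [0, 1, 35], [0, 0, 0]],
    [0, [0, 1, 0], [0, 0, 0]],
    [0, [0, 1, -40], [0, 0, 0]],
    [0, [0, 1, -80], [0, 0, 0]],
    [0, [0, 1, -110], [0, 0, 0]],
    [0, [0, 1, -110], [0, 0, 0]]
  ],
  "force": 60
}}

```text
time: 3.15
tool_pos: [400.8, 366.5, 277.9]
ee_rot: [0.001, 0.404, 0.915, 0.002]
force: [-0.3, -0.0, -2.6]
opening: 0.384
finger_force: 60.0
```

```bash
cat >> h.py <<'E'
PORT={"round":(np.array([671.8,-169.7,170]),portR(-.241)),"square":(np.array([483.8,-108.5,170]),portR(-.258))}
def inport(nm,z,x=0,y=0):  # tool pose with TCP at port coords; tool z=-port z, tool y=port y
    o,M=PORT[nm]; return o+M@[x,y,z], R.from_matrix(np.c_[-M[:,0],M[:,1],-M[:,2]])
E
python3 - <<'E'
from h import *; from station import bot
s=bot.get_state(); p,q=inport("round",135); print(s["tool_pos"],p); rel(p,q,s); rel(p+[0,0,40],down(-.241),s)
E
```

```text
[400.75044138 366.51315147 277.85586244] [692.51123973 -85.43152707 273.41599982]
d [-530.5  -89.3    4.4] rv [ 0.347 -0.642  0.938] |d| 538 |rv| 1.19 t 3.15
d [-530.5  -89.1  -35.6] rv [ 0.005 -0.002  0.981] |d| 539 |rv| 0.98 t 3.15
```

>>> {"op": "steer_hand", "data": {
  "segments": [
    [0, [-20, -3, 0], [0.01, -0.02, 0.035]],
    [0, [-55, -9, 0], [0.03, -0.06, 0.1]],
    [0, [-90, -15, -2], [0.06, -0.11, 0.16]],
    [0, [-125, -21, -3], [0.08, -0.15, 0.22]],
    [0, [-160, -27, -4], [0.1, -0.19, 0.28]],
    [0, [-195, -33, -5], [0.125, -0.23, 0.34]],
    [0, [-230, -39, -6], [0.15, -0.275, 0.4]],
    [0, [-265, -45, -6], [0.17, -0.315, 0.46]],
    [0, [-300, -51, -7], [0.19, -0.355, 0.52]],
    [0, [-335, -57, -8], [0.215, -0.4, 0.58]],
    [0, [-370, -63, -9], [0.24, -0.44, 0.645]],
    [0, [-405, -68, -10], [0.26, -0.485, 0.71]],
    [0, [-440, -74, -11], [0.285, -0.53, 0.775]],
    [0, [-470, -79, -12], [0.31, -0.57, 0.835]],
    [0, [-495, -84, -12], [0.33, -0.61, 0.89]],
    [0, [-510, -86, -12], [0.347, -0.642, 0.938]],
    [0, [-515, -87, -12], [0.347, -0.642, 0.938]],
    [0, [-515, -87, -12], [0.347, -0.642, 0.938]],
    [0, [-515, -87, -12], [0.347, -0.642, 0.938]]
  ]
}}

```text
time: 5.52
tool_pos: [682.7, -72.7, 287.8]
ee_rot: [0.211, 0.739, 0.58, -0.271]
force: [-0.3, -0.2, -1.9]
opening: 0.385
finger_force: 60.1
```

```bash
python3 - <<'E'
from h import *; from station import bot
s=bot.get_state(); print(np.round(s["qpos"],2)); p,q=inport("round",135); rel(p,q,s); o,M=PORT["round"]; print(M.T@(s["tool_pos"]-o))
f=bot.grab_frame("scene"); cv2.imwrite("pics/s2.png",cv2.resize(f["frame"][60:320,100:420,::-1],None,fx=2.2,fy=2.2))
E
```

```text
[ 0.06  0.79  0.8  -0.68  1.76  0.24]
d [ 1.5 12.7 17.4] rv [-0.003  0.003  0.003] |d| 22 |rv| 0.01 t 5.525
[  1.52444907 -12.60569486 152.46125782]
```

View pics/s2.png

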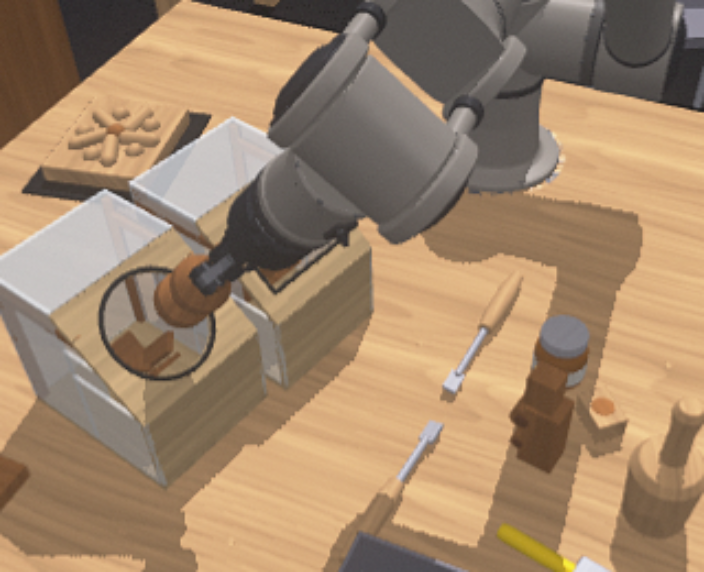

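The scene view shows the finial held straight and pointing at the round port (about (157,322) in the crop). I'll centre it, carrying it 4 mm high, and insert it.

>>> {"op": "steer_hand", "data": {
  "segments": [
    [0, [-1.5, 7, 0], [0, 0, 0.003]],
    [0, [-2.5, 12.7, 2], [-0.003, 0.003, 0.003]],
    [0, [-2.5, 12.7, 15], [-0.003, 0.003, 0.003]],
    [0, [-2.5, 12.7, 30], [-0.003, 0.003, 0.003]],
    [0, [-2.5, 12.7, 48], [-0.003, 0.003, 0.003]],
    [0, [-2.5, 12.7, 66], [-0.003, 0.003, 0.003]],
    [0, [-2.5, 12.7, 84], [-0.003, 0.003, 0.003]],
    [0, [-2.5, 12.7, 102], [-0.003, 0.003, 0.003]],
    [0, [-2.5, 12.7, 120], [-0.003, 0.003, 0.003]],
    [0, [-2.5, 12.7, 136], [-0.003, 0.003, 0.003]],
    [0, [-2.5, 12.7, 150], [-0.003, 0.003, 0.003]],
    [0, [-2.5, 12.7, 162], [-0.003, 0.003, 0.003]],
    [0, [-2.5, 12.7, 174], [-0.003, 0.003, 0.003]],
    [0, [-2.5, 12.7, 186], [-0.003, 0.003, 0.003]],
    [0, [-2.5, 12.7, 186], [-0.003, 0.003, 0.003]],
    [0, [-2.5, 12.7, 186], [-0.003, 0.003, 0.003]]
  ]
}}

```text
time: 7.58
tool_pos: [665.9, -194.2, 147.5]
ee_rot: [0.212, 0.74, 0.579, -0.269]
force: [0.4, 0.4, -2.2]
opening: 0.379
finger_force: 60.1
```

```bash
python3 - <<'E'
from h import *; from station import bot
s=bot.get_state(); print(np.round(s["qpos"],2)); p,q=inport("round",-57); rel(p,q,s); o,M=PORT["round"]; print(M.T@(s["tool_pos"]-o))
f=bot.grab_frame("wrist"); cv2.imwrite("pics/w2.png",f["frame"][:,:,::-1])
E
```

```text
[-0.1   0.82  1.11 -0.71  1.38  0.34]
d [ 4.9 -0.2 23.5] rv [ 0.001  0.001 -0.001] |d| 24 |rv| 0.0 t 7.575
[  4.8516117    0.14709461 -33.46133011]
```

View pics/w2.png

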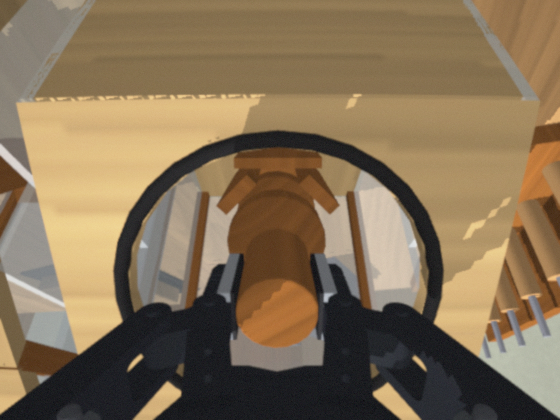

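The wrist view shows the ring (u 117–440) and the cradle arms (237/320) symmetric about the finial (u 277). I'll go on to the stop and lower it into the cradle.

>>> {"op": "steer_hand", "data": {
  "segments": [
    [0, [0, 0, 8], [0, 0, 0]],
    [0, [0, 0, 16], [0, 0, 0]],
    [0, [0, 0, 22], [0, 0, 0]],
    [0, [0, 0, 24], [0, 0, 0]],
    [0, [1.5, 0, 24], [0, 0, 0]],
    [0, [3, 0, 24], [0, 0, 0]],
    [0, [4, 0, 24], [0, 0, 0]],
    [0, [4, 0, 24], [0, 0, 0]]
  ]
}}

```text
time: 8.62
tool_pos: [663.0, -206.5, 126.9]
ee_rot: [0.212, 0.74, 0.579, -0.269]
force: [-0.4, 3.4, 4.9]
opening: 0.385
finger_force: 60.8
```

```bash
python3 - <<'E'
from h import *; from station import bot
s=bot.get_state(); o,M=PORT["round"]; print(M.T@(s["tool_pos"]-o),"F port",M.T@s["force"])
E
```

```text
[  1.22892381   0.22447725 -57.32755276] F port [ 0.66380653 -1.18981715  5.80967124]
```

>>> {"op": "steer_hand", "data": {
  "segments": [
    [0, [0.7, 0, -0.3], [0, 0, 0]],
    [0, [1.2, 0, -0.3], [0, 0, 0]],
    [0, [1.2, 0, -0.3], [0, 0, 0]]
  ]
}}

```text
time: 9.0
tool_pos: [663.2, -205.3, 125.9]
ee_rot: [0.212, 0.74, 0.579, -0.269]
force: [0.4, 2.3, 5.8]
opening: 0.382
finger_force: 60.7
```

```bash
python3 - <<'E'
from h import *; from station import bot
s=bot.get_state(); o,M=PORT["round"]; print(M.T@(s["tool_pos"]-o),"F port",M.T@s["force"])
E
```

```text
[ -0.30360768   0.17701224 -57.34968767] F port [ 1.92953975 -0.12193179  5.88776836]
```

>>> {"op": "steer_hand", "data": {
  "segments": [
    [0.45, [0, 0, 0], [0, 0, 0]],
    [0.5, [0, 0, 0], [0, 0, 0]],
    [0.6, [0, 0, 0], [0, 0, 0]],
    [0.6, [0, 0, 0], [0, 0, 0]],
    [0.6, [0, 0, -8], [0, 0, 0]],
    [0.6, [0, 0, -25], [0, 0, 0]],
    [0.6, [0, 0, -50], [0, 0, 0]],
    [0.6, [0, 0, -75], [0, 0, 0]],
    [0.6, [0, 0, -110], [0, 0, 0]],
    [0.6, [0, 0, -150], [0, 0, 0]],
    [0.6, [0, 0, -180], [0, 0, 0]],
    [0.6, [0, 0, -190], [0, 0, 0]],
    [0.6, [0, 0, -190], [0, 0, 0]]
  ]
}}

```text
time: 10.62
tool_pos: [692.3, -86.0, 271.4]
ee_rot: [0.212, 0.74, 0.58, -0.269]
force: [0.1, -0.8, -0.3]
opening: 0.602
finger_force: 0.0
```

```bash
python3 - <<'E'
from h import *; from station import bot
s=bot.get_state(); o,M=PORT["round"]; print(M.T@(s["tool_pos"]-o),s["force"])
f=bot.grab_frame("wrist"); a=f["frame"][:,:,::-1]; g=bot.grab_frame("top"); b=cv2.resize(g["frame"][100:220,320:480,::-1],None,fx=3,fy=3)
cv2.imwrite("pics/w3.png",np.hstack([cv2.resize(a,(400,300)),b[:300,:400]]))
rel([551,242.5,200],down(-.109),s)
E
```

```text
[-8.01750825e-01 -8.59105670e-02  1.33058671e+02] [ 0.13260074 -0.80317395 -0.27402644]
d [ 264.3 -215.6 -129.1] rv [-0.045  0.698 -0.127] |d| 365 |rv| 0.71 t 10.625
```

View pics/w3.png

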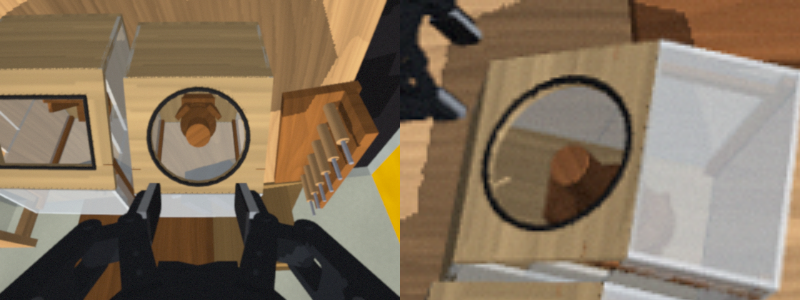

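The finial lies centred in the cradle behind the port (top at about (200,133) in the left panel). Next is the bracket.

>>> {"op": "steer_hand", "data": {
  "segments": [
    [0.8, [30, -25, -15], [-0.005, 0.08, -0.015]],
    [1, [75, -61, -37], [-0.013, 0.2, -0.036]],
    [1, [120, -98, -59], [-0.02, 0.32, -0.058]],
    [1, [165, -135, -81], [-0.028, 0.44, -0.08]],
    [1, [210, -171, -103], [-0.036, 0.56, -0.1]],
    [1, [245, -200, -120], [-0.042, 0.66, -0.12]],
    [1, [264.3, -215.6, -129.1], [-0.045, 0.698, -0.127]],
    [1, [264.3, -215.6, -129.1], [-0.045, 0.698, -0.127]],
    [1, [264.3, -215.6, -129.1], [-0.045, 0.698, -0.127]]
  ],
  "force": 60
}}

```text
time: 11.85
tool_pos: [551.5, 240.9, 199.5]
ee_rot: [0.0, 0.745, 0.667, -0.001]
force: [0.5, -0.5, -0.0]
opening: 1.004
finger_force: 0.0
```

```bash
python3 - <<'E'
from h import *; from station import bot
s=bot.get_state(); print(np.round(s["qpos"],2)); f=bot.grab_frame("wrist"); np.save("s.npy",s,allow_pickle=True)
# predicted tang top corners from fitted pose
w=np.load("wrist.npz");T=w["T"];e=s["ee_rot"];Rc=R.from_quat([e[1],e[2],e[3],e[0]])
Z=R.from_euler('z',-np.pi/2-.109).as_matrix(); P=[551,242.5,0]+np.array([[18,15,140],[18,-15,140],[-18,-15,140],[-18,15,140]])@Z.T
Pc=(Rc.inv().apply(P-s["tool_pos"])-T[:3,3])@T[:3,:3]
uv=cv2.projectPoints(Pc,np.zeros(3),np.zeros(3),w["K"],w["d"])[0][:,0]; print(uv)
im=np.ascontiguousarray(f["frame"][:,:,::-1]); x0,y0=int(uv[:,0].mean())-55,int(uv[:,1].mean())-55; print(x0,y0)
cv2.imwrite("pics/w4.png",cv2.resize(im[y0:y0+110,x0:x0+110],None,fx=5,fy=5,interpolation=cv2.INTER_CUBIC))
rel([551,242.5,103],down(-.109),s)
E
```

```text
[ 0.28  0.51  1.35 -0.    1.28  0.4 ]
[[296.5016863  248.02892667]
 [253.63240321 248.04709129]
 [252.35038088 198.7510894 ]
 [297.52422603 198.7221294 ]]
220 168
d [ 1.6 -0.6 96.5] rv [-0.001  0.001 -0.002] |d| 97 |rv| 0.0 t 11.85
```

View pics/w4.png

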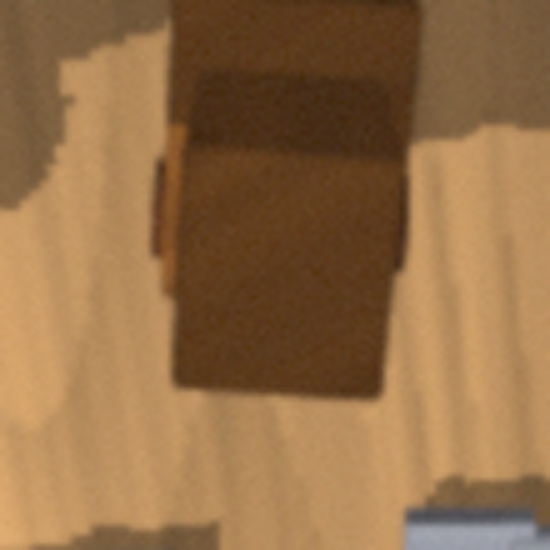

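The crop shows the tang top corners at crop pixels (175,386), (382,397), (188,150) and (408,160). It is turned slightly from the fit.

```bash
python3 - <<'E'
from h import *; from station import bot
s=np.load("s.npy",allow_pickle=True).item()
c=np.array([(408,397),(175,386),(188,150),(408,160)],float); c[0,0]=382
P=np.array([wback(p/5+[220-.4,168-.4],s,140) for p in c]); print(P)
sg=np.array([[18,15],[18,-15],[-18,-15],[-18,15]])
def f(p): 
    Z=R.from_euler('z',-np.pi/2+p[2]).as_matrix()[:2,:2]; return (p[:2]+sg@Z.T-P[:,:2]).ravel()
r=least_squares(f,[551,242,-.1]); print(r.x,np.round(r.fun,1))
s=bot.get_state(); rel([r.x[0],r.x[1],103],down(r.x[2]),s)
E
```

```text
[[563.67520871 223.80203477 140.        ]
 [535.13269416 228.63581773 140.        ]
 [541.35227346 262.46223489 140.        ]
 [570.2440008  257.88772109 140.        ]]
[ 5.52601044e+02  2.43196952e+02 -1.76329470e-01] [ 0.5 -1.  -0.5 -0.5 -0.4  1.1  0.3  0.4]
d [ 2.4  0.7 96.6] rv [-0.     0.001  0.065] |d| 97 |rv| 0.07 t 11.9
```

>>> {"op": "steer_hand", "data": {
  "segments": [
    [1, [1, 0.2, 15], [0, 0, 0.03]],
    [1, [2.2, 0.5, 45], [0, 0, 0.06]],
    [1, [2.2, 0.5, 75], [0, 0, 0.06]],
    [1, [2.2, 0.5, 96.5], [0, 0, 0.06]],
    [1, [2.2, 0.5, 96.5], [0, 0, 0.06]],
    [0, [2.2, 0.5, 96.5], [0, 0, 0.06]],
    [0, [2.2, 0.5, 96.5], [0, 0, 0.06]],
    [0, [2.2, 0.5, 96.5], [0, 0, 0.06]],
    [0, [2.2, 0.5, 96.5], [0, 0, 0.06]],
    [0, [2.2, 0.5, 96.5], [0, 0, 0.06]],
    [0, [2.2, 0.5, 96.5], [0, 0, 0.06]],
    [0, [2.2, 0.5, 96.5], [0, 0, 0.06]],
    [0, [2.2, 0.5, 90], [0, 0, 0.06]],
    [0, [2.2, 0.5, 70], [0, 0, 0.06]],
    [0, [2.2, 0.5, 35], [0, 0, 0.06]],
    [0, [2.2, 0.5, -5], [0, 0, 0.06]],
    [0, [2.2, 0.5, -45], [0, 0, 0.06]],
    [0, [2.2, 0.5, -75], [0, 0, 0.06]],
    [0, [2.2, 0.5, -80], [0, 0, 0.06]],
    [0, [2.2, 0.5, -80], [0, 0, 0.06]]
  ],
  "force": 70
}}

```text
time: 14.4
tool_pos: [551.4, 244.1, 278.6]
ee_rot: [-0.001, 0.764, 0.645, -0.001]
force: [-0.7, -0.5, -2.0]
opening: 0.344
finger_force: 69.3
```

```bash
python3 - <<'E'
from h import *; from station import bot
s=bot.get_state(); p,q=inport("square",165); rel(p,q,s); p,q=inport("square",190); rel(p,q,s)
E
```

```text
d [-253.3    2.2  -17.7] rv [ 0.029 -0.697  0.086] |d| 254 |rv| 0.7 t 14.4
d [-237.3    3.5  -36.8] rv [ 0.029 -0.697  0.086] |d| 240 |rv| 0.7 t 14.4
```

>>> {"op": "steer_hand", "data": {
  "segments": [
    [0, [-15, 0, -2], [0.002, -0.04, 0.005]],
    [0, [-45, 0, -6], [0.005, -0.12, 0.015]],
    [0, [-75, 1, -9], [0.008, -0.2, 0.025]],
    [0, [-105, 1, -12], [0.012, -0.29, 0.035]],
    [0, [-135, 1, -14], [0.016, -0.38, 0.045]],
    [0, [-165, 2, -16], [0.02, -0.47, 0.056]],
    [0, [-195, 2, -17], [0.023, -0.55, 0.066]],
    [0, [-222, 2, -18], [0.026, -0.63, 0.076]],
    [0, [-243, 2, -18], [0.029, -0.68, 0.084]],
    [0, [-253, 2, -17.7], [0.029, -0.697, 0.086]],
    [0, [-253, 2, -17.7], [0.029, -0.697, 0.086]],
    [0, [-253, 2, -17.7], [0.029, -0.697, 0.086]]
  ]
}}

```text
time: 15.9
tool_pos: [511.3, -5.2, 297.5]
ee_rot: [0.209, 0.745, 0.573, -0.27]
force: [-0.5, 1.0, -1.1]
opening: 0.342
finger_force: 69.2
```

```bash
python3 - <<'E'
from h import *; from station import bot
s=bot.get_state(); print(np.round(s["qpos"],2)); p,q=inport("square",-20,x=4); rel(p,q,s); o,M=PORT["square"]; print(M.T@(s["tool_pos"]-o))
f=bot.grab_frame("wrist"); cv2.imwrite("pics/w5.png",f["frame"][:,:,::-1])
E
```

```text
[ 0.2   0.47  1.34 -0.62  1.66  0.5 ]
d [ -4.3  -0.5 186.4] rv [ 0.001 -0.002 -0.001] |d| 186 |rv| 0.0 t 15.9
[5.46612704e-02 2.31813293e-01 1.66410712e+02]
```

>>> {"op": "steer_hand", "data": {
  "segments": [
    [0, [-2, 0, 6], [0, 0, 0]],
    [0, [-4.2, -0.5, 18], [0, 0, 0]],
    [0, [-4.2, -0.5, 34], [0, 0, 0]],
    [0, [-4.2, -0.5, 52], [0, 0, 0]],
    [0, [-4.2, -0.5, 70], [0, 0, 0]],
    [0, [-4.2, -0.5, 88], [0, 0, 0]],
    [0, [-4.2, -0.5, 104], [0, 0, 0]],
    [0, [-4.2, -0.5, 120], [0, 0, 0]],
    [0, [-4.2, -0.5, 135], [0, 0, 0]],
    [0, [-4.2, -0.5, 150], [0, 0, 0]],
    [0, [-4.2, -0.5, 164], [0, 0, 0]],
    [0, [-4.2, -0.5, 176], [0, 0, 0]],
    [0, [-4.2, -0.5, 186], [0, 0, 0]],
    [0, [-4.2, -0.5, 186], [0, 0, 0]],
    [0, [-4.2, -0.5, 186], [0, 0, 0]]
  ]
}}

```text
time: 17.82
tool_pos: [479.8, -123.9, 157.8]
ee_rot: [0.209, 0.745, 0.573, -0.27]
force: [0.1, 0.2, -2.0]
opening: 0.345
finger_force: 69.2
```

```bash
python3 - <<'E'
from h import *; from station import bot
s=bot.get_state(); print(np.round(s["qpos"],2)); p,q=inport("square",-57,x=0); rel(p,q,s); o,M=PORT["square"]; print(M.T@(s["tool_pos"]-o),M.T@s["force"])
f=bot.grab_frame("wrist"); g=bot.grab_frame("scene")
cv2.imwrite("pics/w6.png",np.hstack([cv2.resize(f["frame"][60:360,80:480],(400,300)),cv2.resize(g["frame"][110:260,130:330],(400,300))])[:,:,::-1])
E
```

```text
[-0.01  0.52  1.69 -0.72  1.23  0.6 ]
d [ 4.3 -0.2 37.4] rv [ 0.002 -0.001 -0.002] |d| 38 |rv| 0.0 t 17.825
[  4.34357547   0.11295349 -19.58133466] [-1.41623606  0.07113501 -1.41004435]
```

View pics/w6.png

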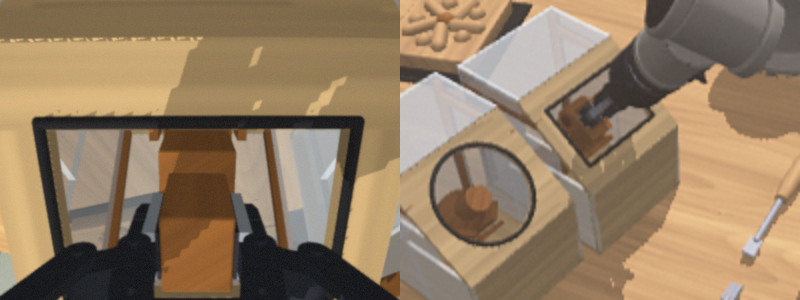

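The wrist view shows the bracket (u 165–235) centred in the port (48–352) and between the rails. In the right panel the finial is still seated. I'll go on to the stop and lower it.

>>> {"op": "steer_hand", "data": {
  "segments": [
    [0, [0, 0, 10], [0, 0, 0]],
    [0, [0, 0, 20], [0, 0, 0]],
    [0, [0, 0, 29], [0, 0, 0]],
    [0, [0, 0, 35], [0, 0, 0]],
    [0, [0, 0, 37.5], [0, 0, 0]],
    [0, [1.2, 0, 37.5], [0, 0, 0]],
    [0, [2.4, 0, 37.5], [0, 0, 0]],
    [0, [3.4, 0, 37.5], [0, 0, 0]],
    [0, [3.4, 0, 37.5], [0, 0, 0]]
  ]
}}

```text
time: 19.05
tool_pos: [474.2, -144.7, 126.5]
ee_rot: [0.209, 0.745, 0.573, -0.27]
force: [0.4, 0.9, -1.9]
opening: 0.341
finger_force: 69.3
```

```bash
python3 - <<'E'
from h import *; from station import bot
s=bot.get_state(); o,M=PORT["square"]; print(M.T@(s["tool_pos"]-o),M.T@s["force"])
E
```

```text
[  0.7395021   -0.06844823 -57.35663315] [-1.99121461  0.18599847 -0.82795041]
```

>>> {"op": "steer_hand", "data": {
  "segments": [
    [0, [0, 0, 0.7], [0, 0, 0]],
    [0, [0, 0, 1.4], [0, 0, 0]],
    [0, [0, 0, 1.4], [0, 0, 0]]
  ]
}}

```text
time: 19.42
tool_pos: [474.2, -144.8, 126.5]
ee_rot: [0.209, 0.745, 0.573, -0.27]
force: [-0.1, 8.9, 7.7]
opening: 0.341
finger_force: 71.0
```

```bash
python3 - <<'E'
from h import *; from station import bot
s=bot.get_state(); o,M=PORT["square"]; print(M.T@(s["tool_pos"]-o),M.T@s["force"])
E
```

```text
[ 8.10770670e-01 -3.75584303e-02 -5.74170194e+01] [-1.58826765 -2.35227834 11.39819306]
```

>>> {"op": "steer_hand", "data": {
  "segments": [
    [0, [0.6, 0, 0], [0, 0, 0]],
    [0, [1.2, 0, 0], [0, 0, 0]],
    [0, [1.2, 0, 0], [0, 0, 0]]
  ]
}}

```text
time: 19.8
tool_pos: [474.3, -144.5, 126.3]
ee_rot: [0.21, 0.745, 0.573, -0.27]
force: [-2.7, 7.3, 10.5]
opening: 0.344
finger_force: 71.0
```

```bash
python3 - <<'E'
from h import *; from station import bot
s=bot.get_state(); o,M=PORT["square"]; print(M.T@(s["tool_pos"]-o),M.T@s["force"])
E
```

```text
[ 4.43233065e-01 -1.50103051e-02 -5.73887168e+01] [ 1.87801918 -4.48406227 12.16102793]
```

>>> {"op": "steer_hand", "data": {
  "segments": [
    [0, [0.3, 0, -0.8], [0, 0, 0]],
    [0, [0.3, 0, -0.8], [0, 0, 0]],
    [0.42, [0.3, 0, -0.8], [0, 0, 0]],
    [0.5, [0.3, 0, -0.8], [0, 0, 0]],
    [0.58, [0.3, 0, -0.8], [0, 0, 0]],
    [0.58, [0.3, 0, -0.8], [0, 0, 0]],
    [0.58, [0, 0, -8], [0, 0, 0]],
    [0.58, [0, 0, -25], [0, 0, 0]],
    [0.58, [0, 0, -50], [0, 0, 0]],
    [0.58, [0, 0, -80], [0, 0, 0]],
    [0.58, [0, 0, -115], [0, 0, 0]],
    [0.58, [0, 0, -150], [0, 0, 0]],
    [0.58, [0, 0, -185], [0, 0, 0]],
    [0.58, [0, 0, -200], [0, 0, 0]],
    [0.58, [0, 0, -200], [0, 0, 0]]
  ]
}}

```text
time: 21.68
tool_pos: [506.9, -19.9, 278.6]
ee_rot: [0.209, 0.745, 0.574, -0.269]
force: [0.8, -0.4, -0.2]
opening: 0.575
finger_force: 0.0
```

```bash
python3 - <<'E'
from h import *; from station import bot
s=bot.get_state(); print(s["force"],s["opening"]); o,M=PORT["square"]; print(M.T@(s["tool_pos"]-o))
f=bot.grab_frame("wrist"); w=np.load("wrist.npz");T=w["T"];e=s["ee_rot"];Rc=R.from_quat([e[1],e[2],e[3],e[0]])
# expected bracket tang-top outline (top at z=-22) versus image; measure brown mask edges near it
P=np.array([[18,15,-21],[18,-15,-21],[-18,-15,-21],[-18,15,-21.]])@M.T+o
Pc=(Rc.inv().apply(P-s["tool_pos"])-T[:3,3])@T[:3,:3]; uv=cv2.projectPoints(Pc,np.zeros(3),np.zeros(3),w["K"],w["d"])[0][:,0]; print(np.round(uv,1))
im=f["frame"]; cu,cv=uv.mean(0).round().astype(int); print(cu,cv)
for y in (cv-8,cv,cv+8): print(y,[tuple(int(v) for v in im[y,x]) for x in range(cu-24,cu+25,3)])
print([tuple(int(v) for v in im[y,cu]) for y in range(cv-28,cv+29,3)])
E
```

```text
[ 0.81975947 -0.43736017 -0.16233716] 0.5752843950493557
[ -0.35381734  -0.22584107 142.03862823]
[[290.8 205.6]
 [261.1 205.7]
 [260.6 170.6]
 [291.3 170.6]]
276 188
180 [(157, 142, 125), (158, 145, 126), (90, 74, 60), (105, 64, 31), (140, 90, 48), (140, 89, 45), (145, 92, 47), (143, 90, 44), (141, 92, 47), (138, 89, 44), (135, 86, 41), (130, 82, 39), (134, 86, 43), (111, 70, 36), (82, 55, 33), (160, 145, 126), (160, 145, 126)]
188 [(158, 143, 125), (158, 142, 125), (100, 83, 69), (103, 66, 28), (141, 88, 42), (141, 88, 44), (139, 88, 44), (134, 86, 41), (131, 85, 40), (134, 86, 39), (135, 86, 43), (132, 85, 42), (134, 87, 43), (108, 69, 37), (86, 57, 37), (160, 145, 127), (164, 149, 131)]
196 [(156, 142, 125), (157, 143, 126), (155, 143, 125), (101, 68, 41), (128, 79, 33), (118, 76, 37), (104, 66, 36), (121, 74, 30), (108, 70, 35), (106, 69, 37), (115, 71, 32), (105, 67, 30), (125, 80, 40), (99, 63, 33), (147, 130, 113), (162, 146, 130), (161, 148, 126)]
[(101, 65, 31), (76, 50, 20), (73, 44, 25), (81, 53, 26), (139, 86, 45), (144, 92, 45), (144, 89, 42), (143, 92, 49), (139, 87, 44), (135, 85, 40), (133, 84, 43), (131, 82, 35), (108, 70, 35), (99, 63, 31), (99, 65, 29), (148, 131, 114), (154, 138, 122), (155, 139, 122), (158, 144, 128)]
```

>>> {"op": "steer_hand", "data": {
  "segments": [
    [0.58, [0, 0, -30], [0, 0, 0]],
    [0.58, [0, 0, -40], [0, 0, 0]],
    [0.58, [0, 0, -40], [0, 0, 0]],
    [0.58, [0, 0, -40], [0, 0, 0]]
  ]
}}

```text
time: 22.22
tool_pos: [512.8, 3.7, 307.8]
ee_rot: [0.209, 0.745, 0.573, -0.271]
force: [0.3, 0.7, 0.0]
opening: 0.582
finger_force: 0.0
```

```bash
python3 -c "
from station import bot
print(bot.finish_job())"
```

```text
the job is handed in; nothing more can be done
None
```

I put both carvings on their racks, the finial through the round port and the bracket (scrolls up) through the rectangular one, and handed the job in at about 22 s; the hand-in returned no verdict, but my last camera checks showed both in place.

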